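# Pump up the wax injector

## Robot

A 6-joint arm with a two-finger parallel gripper is mounted at the origin on the work surface. World frame = base frame: x ahead of the robot, y to its left, z up, the work surface at z = 0. Lengths are in mm, angles in rad, forces in N, time in s.
With the tool pointing down it reaches from about 350 to 775 mm from the base axis. Payload 7.3 kg.
Tool frame: the origin (TCP) lies midway between the tips of the shut fingers; the grasp point (between the pads) lies 19 mm behind it; z points along the fingers, y is the line along which they close (so a half turn about z gives the same grasp; the last joint's range is limited). The gripper opens to 92 mm and grips with 3 to 60 N. Pads are 19 mm wide; open, the fingers measure 130 mm over their backs; the gripper's body (75 mm by 190 mm) begins 47 mm behind the grasp point.
Start: joints at [-1.422, 0.342, 1.524, -0, 1.275, -0.146], TCP at [152.56, -502.365, 226.741] pointing down, gripper open.
Joint ranges: [-2.53, 2.53], [-0.77, 2.02], [0.04, 2.7], [-1, 4.14], [0.28, 2.66], [-3.11, 3.11]. Speed limits (rad/s): [2.57, 2.57, 3.14, 3.14, 3.14, 3.14].

## Interface

Orientations are given as [roll, pitch, yaw] about the fixed x, y, z axes, in that order (R = Rz(yaw) Ry(pitch) Rx(roll)).
In Python, from plant import bot gives the robot as it stands.
- The arm moves only by the tool jog_arm, never from a script. Its arguments are lists of equal length, an entry for each row: "dp": the shift along the tool's x, y, z in m, a list of three; "twist": the turn about the tool's z in degrees. A call has 1 to 10 rows; each row shifts and turns the commanded pose from where the row before left it, along the tool's axes as they then stand; what a row does not reach is not made up. A row lasts 1/8 s, in which the tool goes at most 62.5 mm and 10.7 degrees, less where a joint would pass 70% of its speed; a pose out of reach is approached as far as the arm can. A call is refused whole if a number of a shift passes 0.0625 or a number of a turn 10.7, either way. A call with a gripper value outside its range is refused whole. "jaw" is the finger opening in m, from 0 to 0.0918, set as the call begins (left out, the last holds). The fingers move at their own pace and stop on an object; the grip force is fixed at half the most. Time passes only in rows, so rows that do not move let the fingers close. It gives the time, the measured TCP pose, the force, the opening and the grip force at its end, in the units of the state.
- bot.get_obs(): the state, without advancing time (a new reading comes with each control period).
- bot.capture(name): name is "side" or "top" or "wrist"; returns the picture (420x560x3 uint8, blue, green, red); there is no depth.
- bot.camera_params(name): a dict with "fx", "fy", "cx", "cy" (pixels), "R" (3x3) and "t" (3): a world point X has camera coordinates R X + t. Camera axes: x right, y down, z forward; pixel columns grow to the right and rows downward; lengths in mm; the calibration is good to about 2 mm. A picture is of the moment at which its call begins: read the wrist's pose just before it. camera_params takes no time and is no camera call; for the wrist camera it gives the pose at the moment of the call.
- bot.close_job(): hands the job in; it is judged then, once.
Trained networks look in the newest picture that a camera, given by its name, has taken for a name from the list of things; names that differ only in an ending like _2 or _b are one class to them, and where a whole thing is asked for, a point or a joint stands for the part that bears it (a point fixed in the world has none). Each returns a list of dicts, best first, with "confidence" (0 to 1); they miss things now and then, are a little off and sometimes report something else, mostly with a low value. They report only what shows in the picture. A call takes as long as a camera call. They do not tell look-alikes from the thing itself.
- bot.find_in(camera, label): "bbox" ([centre column, centre row, width, height] in pixels, round what is visible of it).
- bot.masks_of(camera, label): "pixels" (420x560 bool, what is visible of it) and "bbox" ([centre column, centre row, width, height] in pixels, round what is visible of it).
The state is a dict: "time": time; "joint_positions": joint angles; "dq": joint speeds; "tau": joint torques, N m; "tool_pos": TCP position; "tcp_rot": TCP orientation; "contact_force": force on the tool from outside, world axes, zero at the start; "moment": the same for the moment, N m; "grip_width": finger opening in mm; "finger_force": force on a finger pad.
Only numpy, scipy, OpenCV 4.12 (cv2) and the standard library are available. Lean on these libraries where they do the work, as an engineer would, in place of code of your own. Each camera call takes 0.05 s, during which the arm holds its last target. There are 200 camera calls.

## Task

Get the wax injector ready for casting: push the little bleed lever on its lid fully shut, then pump the black knob in the middle of the lid, pressing it down and letting its spring bring it up again and again, until the pressure pin stands fully out of its bush and rises no further. Only push: do not pull the knob upwards, do not touch the pin, and leave the torch, jar, mallet and mould where they are.

Things in the scene. Friction and masses are not known exactly. Their poses are not given: they have to be found in the camera images.
- injector: White round pot 178 mm across with an aluminium lid whose top is 143 mm above the bench, bolted down. Origin: under its centre, on the bench. Its -x axis points to its front (brass nozzle and black control panel; the nozzle ends 120 mm from the axis), +y to the bleed valve, -y to the pressure pin. Four clamping screws stand 16 mm above the lid, 75 mm from the axis, on the diagonals. It turns up to 0.35 rad about vertical from start to start.
- vent_hinge (a point): Point on the vertical axis of the bleed lever, at the lever's mid height: 193 mm above the bench, 56 mm from the pot's axis on its +y side. Below the lever is the brass valve (18 mm across, up to 26 mm above the lid) with a spout towards +y.
- vent_lever_end (a point): Middle of the free end of the bleed lever, 52 mm from its hinge. The lever is level: a thin steel neck, then a black grip 30 mm long (from 22 to 52 mm off the hinge), 12 mm wide and 14 mm tall (186 to 200 mm above the bench). 36 mm are free beneath it, down to the lid.
- vent (a joint): Angle of the bleed lever, rad. 0 = shut, against its stop, the lever pointing to the pot's front (-x); 1.57 = open, the lever pointing outwards along the spout (+y). It starts open, at 1.1 to 1.5. Seen from above it shuts counter-clockwise. It moves with 1 to 2 N at the grip and stays where it is left. While it is open, pumping builds up nothing.
- pump_knob_top (a point): Middle of the upper face of the pump knob: black, 50 mm across, mushroom shaped, nearly flat on top, on a vertical rod in the centre of the lid. At rest its top is 229 mm above the bench. It moves with the knob.
- plunger (a joint): How far the pump knob is pressed down, m. 0 = at rest (up), 0.032 = bottom of the stroke; a spring of 250 N/m brings it up by itself (8 N at the bottom, up to 5 N more while moving down, then a solid stop). Below 0 it has been pulled up. With the bleed lever shut every full stroke adds pressure; a half stroke adds about half as much, very short dabs nothing. Pressure stays.
- pin (a joint): How far the pressure pin has come out, m. 0 = in, 0.018 = the end of its way; it counts as fully out from 0.016. The first few strokes do not move it, the next ones lift it by up to 11 mm each, the last millimetres more slowly; it takes 3 to 7 full strokes in all, differing from start to start. Once it is out, further strokes do no harm: it stays between 0.0172 and 0.018.
- pin_top (a point): Top of the steel pressure pin (head 12 mm across, shaft 9 mm) in a brass bush on the lid, 56 mm from the pot's axis on its -y side. With the pin in it is 164 mm above the bench, fully out 182 mm.
- pressure_pin: The pressure pin itself. Origin: on its axis, 3 mm below pin_top.
- torch: Upright black gas torch with a brass nozzle, 58 mm across the foot, 149 mm tall, 0.32 kg, loose. Origin: under its centre.
- jar: Glass jar with aluminium lid, 68 mm across, 62 mm tall, loose. Origin: under its centre.
- mallet: Mallet lying on the bench: white head 95 mm long, 36 mm across, at +x; wooden handle along x, 250 mm over all, loose. Origin: on the bench, under the middle of the handle.
- mould: Black rubber mould block 74 x 50 x 22 mm, loose, on the far side of the pot. Origin: under its centre.
Mind the look-alikes: they are no part of the job. What is meant by the injector is not pink or purple, and is the larger of those in its own colour.

How it is judged (in metres and radians):
On the way, in this order (a step that is already met when the one before it is completed fails the run):
1. the bleed lever is pushed shut before any pressure is up (value of joint vent below 0.12 rad and value of joint pin below 0.003 m), for 0.2 s.
2. the pump has been worked until the pressure pin is fully out (value of joint pin above 0.016 m and value of joint vent below 0.12 rad), for 0.2 s.
At the end, for the whole second after the job is handed in: The pressure pin is at least 16 mm out of its 18 mm, the bleed lever is shut (within 0.12 rad of its stop), the pump knob is back up (within 4 mm of rest), and torch, jar, mallet and mould are within 20 mm of where they stood (all of step 2 and value of joint plunger between -0.004 and 0.004 m and distance of each of torch, jar, mallet, mould from where it was at the start of the episode below 0.02 m); the robot touches nothing.
It fails at once if the pump knob is pulled up more than 5 mm above its rest (value of joint plunger below -0.005 m).
It fails at once if the robot touches the pressure pin (contact force between any of the fingers, the arm and pressure_pin above 0.3 N).
It fails at once if the torch, jar, mallet or mould is lifted, knocked over or pushed more than 20 mm (distance of any of torch, jar, mallet, mould from where it was at the start of the episode above 0.02 m or angle between any of torch, jar's own z axis and vertical above 0.3 rad).
It also fails if it takes over 64 s, if anything falls off the work surface, if the arm or the gripper's body presses on something with over 40 N, if the wrist force passes 120 N, or if a joint passes its speed limit or range.

## Working session

There is one attempt and no reset: what is moved stays moved. The work goes in short steps, Python scripts to look and compute and a tool call to move; the robot and the scene stay as the last step left them, time stands still between calls to the robot, and variables do not carry over. Pictures are saved under pics/ and viewed, at most 10 in all, crops included, and the job is handed in when it is done.

Besides the shell and the picture viewer there is one more tool, called by a JSON object that holds its "fn" and its "kwargs". jog_arm: Moves the arm, as the interface text tells. Its arguments: {"type":"object","properties":{"dp":{"type":"array"},"twist":{"type":"array"},"jaw":{"type":"number"}},"required":["dp","twist"]}

```bash
mkdir -p pics
python3 - <<'E'
from plant import bot
import cv2,numpy as np
o=bot.get_obs();print({k:np.round(v,3).tolist() for k,v in o.items()})
for c in("top","side"):
    im=bot.capture(c);cv2.imwrite(f"pics/{c}0.png",im)
    p=bot.camera_params(c);print(c,{k:np.round(v,3).tolist() for k,v in p.items()})
    for l in("injector","vent_lever_end","pump_knob_top","pin_top","vent_hinge","mallet","torch","jar","mould"):
        try:
            r=bot.find_in(c,l);print(l,[(round(d["confidence"],2),np.round(d["bbox"]).tolist()) for d in r][:4])
        except Exception as e:print(l,e)
E
```

```text
{'time': 0.0, 'joint_positions': [-1.422, 0.343, 1.525, 0.0, 1.275, -0.146], 'dq': [-0.0, -0.001, -0.001, 0.0, -0.001, -0.001], 'tau': [0.001, -43.123, -24.423, 0.072, 0.056, -0.0], 'tool_pos': [152.499, -501.921, 226.03], 'tcp_rot': [-3.14, -0.0, 0.295], 'contact_force': [-1.051, -0.316, 0.354], 'moment': [0.01, -0.031, -0.012], 'finger_force': 0.0, 'grip_width': 91.825}
top {'fx': 527.611, 'fy': 527.611, 'cx': 274.978, 'cy': 208.547, 'R': [[-0.01, -1.0, -0.007], [-0.996, 0.01, -0.091], [0.091, 0.006, -0.996]], 't': [-10.714, 516.968, 1507.653]}
injector [(0.97, [250.0, 201.0, 71.0, 79.0]), (0.97, [326.0, 272.0, 51.0, 53.0]), (0.94, [182.0, 303.0, 75.0, 75.0]), (0.57, [169.0, 161.0, 46.0, 47.0])]
vent_lever_end [(0.63, [164.0, 325.0, 16.0, 18.0]), (0.59, [222.0, 204.0, 19.0, 16.0]), (0.52, [152.0, 167.0, 7.0, 12.0]), (0.46, [250.0, 200.0, 71.0, 80.0])]
pump_knob_top [(0.88, [175.0, 306.0, 21.0, 19.0]), (0.86, [247.0, 189.0, 20.0, 18.0]), (0.51, [329.0, 270.0, 14.0, 16.0])]
pin_top []
vent_hinge [(0.79, [167.0, 162.0, 39.0, 51.0]), (0.64, [326.0, 272.0, 48.0, 58.0]), (0.61, [183.0, 3
[... 548 characters left out ...]
, 96.0])]
vent_lever_end [(0.67, [260.0, 250.0, 13.0, 16.0]), (0.58, [187.0, 332.0, 25.0, 15.0]), (0.57, [395.0, 327.0, 26.0, 15.0]), (0.52, [363.0, 212.0, 15.0, 9.0])]
pump_knob_top [(0.79, [373.0, 301.0, 26.0, 29.0]), (0.68, [343.0, 202.0, 15.0, 16.0]), (0.67, [176.0, 311.0, 12.0, 17.0]), (0.54, [253.0, 223.0, 20.0, 22.0])]
pin_top [(0.56, [260.0, 261.0, 83.0, 92.0])]
vent_hinge [(0.84, [180.0, 338.0, 68.0, 68.0]), (0.63, [346.0, 224.0, 55.0, 66.0]), (0.62, [260.0, 260.0, 85.0, 96.0]), (0.61, [370.0, 339.0, 87.0, 107.0])]
mallet [(0.78, [244.0, 205.0, 81.0, 24.0])]
torch [(0.97, [242.0, 202.0, 34.0, 15.0])]
jar [(0.94, [252.0, 336.0, 32.0, 40.0])]
mould [(0.77, [196.0, 290.0, 33.0, 26.0])]
```

View pics/top0.png

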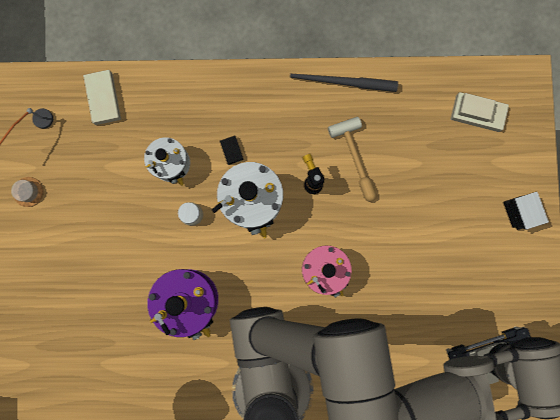

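View pics/side0.png

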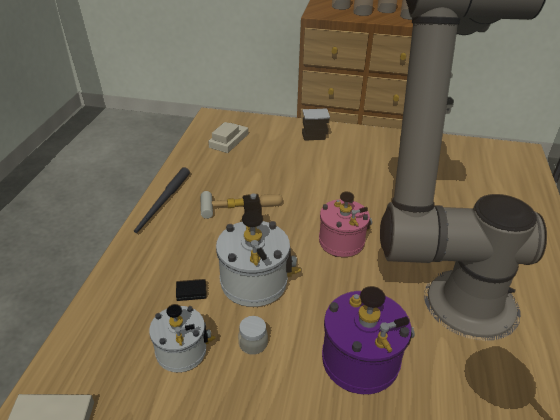

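Top view: the large white pot is at (250,195). Its knob is at (247,190), the lever grip near (220,207), the nozzle near (263,232), the torch at (313,180) and the jar at (190,213). The purple, pink and small white pots are look-alikes.

```bash
cat > h.py <<'E'
from plant import bot
import cv2,numpy as np
from scipy.optimize import least_squares
def ray(c,u,v,z):
    p=bot.camera_params(c);R=np.array(p["R"]);t=np.array(p["t"])
    d=R.T@np.array([(u-p["cx"])/p["fx"],(v-p["cy"])/p["fy"],1]);o=-R.T@t
    return o+d*(z-o[2])/d[2]
def proj(c,X):
    p=bot.camera_params(c);q=np.array(p["R"])@np.array(X)+np.array(p["t"])
    return np.array([p["fx"]*q[0]/q[2]+p["cx"],p["fy"]*q[1]/q[2]+p["cy"]])
E
python3 - <<'E'
from h import *
np.set_printoptions(precision=1,suppress=True)
im={}
for c,(a,b) in (("top",(247,190)),("side",(253,223))):
    im[c]=bot.capture(c)
    for l in("pump_knob_top","vent_lever_end"):
        for d in bot.masks_of(c,l):
            v,u=np.nonzero(d["pixels"])
            z=229 if l[0]=='p' else 193
            print(c,l,round(d["confidence"],2),u.mean(),v.mean(),len(u),ray(c,u.mean(),v.mean(),z))
a=im["top"][150:250,190:330];b=im["side"][180:310,190:330]
a=cv2.resize(a,None,fx=4,fy=4,interpolation=cv2.INTER_CUBIC)
cv2.imwrite("pics/ct.png",cv2.resize(im["top"][150:250,190:320],None,fx=6,fy=6,interpolation=cv2.INTER_CUBIC))
cv2.imwrite("pics/cs.png",cv2.resize(b,None,fx=4.5,fy=4.5,interpolation=cv2.INTER_CUBIC))
E
```

```text
top pump_knob_top 0.52 174.16825396825396 305.2730158730159 315 [260.4 234.5 229. ]
top pump_knob_top 0.5 247.24642857142857 190.60357142857143 280 [544.1  52.4 229. ]
top pump_knob_top 0.46 327.8150684931507 270.1506849315069 146 [ 343.1 -146.8  229. ]
top vent_lever_end 0.43 151.46808510638297 165.36170212765958 47 [617.5 303.6 193. ]
top vent_lever_end 0.43 317.8510638297872 284.4468085106383 47 [ 306.3 -124.1  193. ]
side pump_knob_top 0.86 252.2772585669782 219.80996884735202 321 [544.1  68.  229. ]
side pump_knob_top 0.71 173.96 310.8285714285714 175 [625.4 359.4 229. ]
side pump_knob_top 0.67 371.8486842105263 297.57456140350877 456 [263.  248.6 229. ]
side pump_knob_top 0.32 258.04458598726114 249.3248407643312 157 [509.1 161.4 229. ]
side vent_lever_end 0.67 392.88698630136986 324.69520547945206 292 [216.5 276.6 193. ]
side vent_lever_end 0.64 358.09090909090907 211.03030303030303 66 [309.6 -61.6 193. ]
side vent_lever_end 0.61 183.22641509433961 328.3207547169811 106 [607.9 368.3 193. ]
side vent_lever_end 0.52 257.8085106382979 248.88652482269504 141 [519.  122.5 193. ]
```

View pics/ct.png

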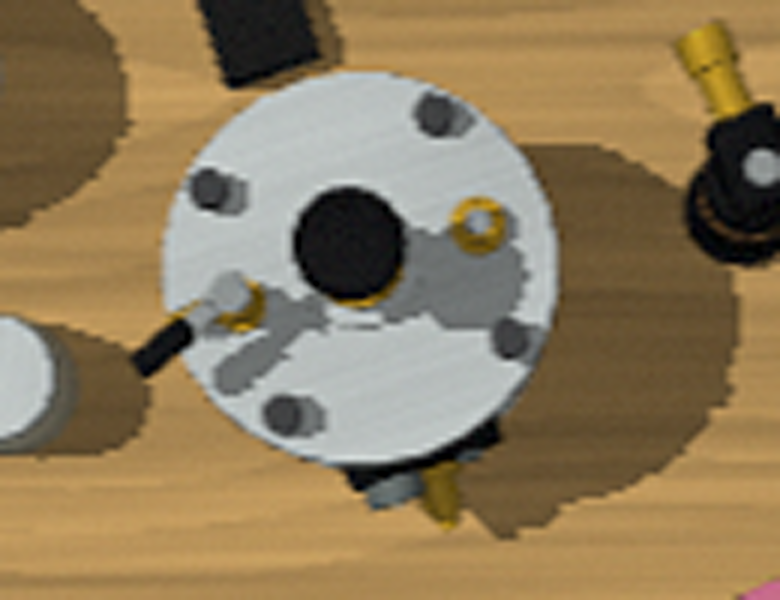

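View pics/cs.png

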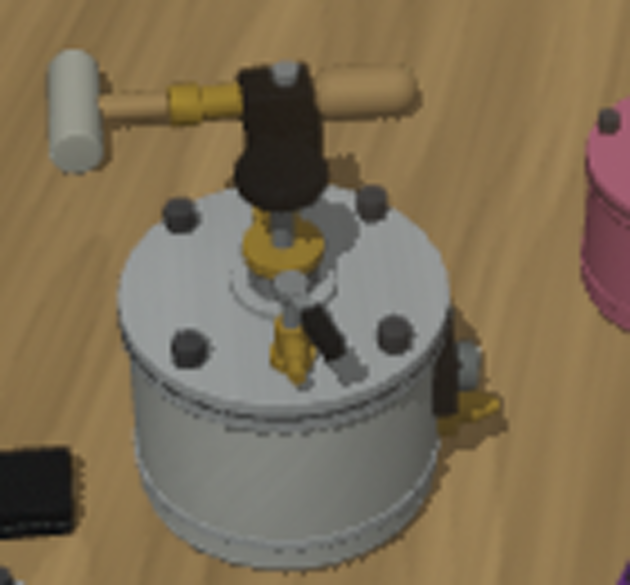

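Top crop: knob centre is at (349,245), hinge cap at (231,293), lever end at (141,366), pin at (480,222) and torch at (765,170). The side crop agrees.

Run:
```python
from h import *
np.set_printoptions(precision=1,suppress=True)
P=lambda u,v,z:ray("top",190+(u+.5)/6-.5,150+(v+.5)/6-.5,z)
k=P(349,245,229);h=P(231,293,203);e=P(141,366,193);p=P(480,222,164)
l=P(361,267,143);print("lid",l)
print("nozzle",P(440,522,60))
for n,x in zip("khep",(k,h,e,p)):print(n,x)
d=lambda a,b:(np.linalg.norm((b-a)[:2]),np.arctan2((b-a)[1],(b-a)[0]))
print("k-h",d(k,h),"p-k",d(p,k),"p-h",d(p,h),"h-e",d(h,e))
yaw=d(p,h)[1]-np.pi/2;print("yaw",yaw,"vent",d(h,e)[1])
for n,z in(("torch",149),("jar",62)):
  for c in("top",):
    bb=bot.find_in(c,n)[0]["bbox"];print(n,ray(c,bb[0],bb[1],z/2))
print(P(765,170,149),P(750,225,10))
# triangulate knob from side: bottom-ellipse crop (282,180)?
print("side knob",[proj("side",[k[0],k[1],229]),proj("side",h),proj("side",e)])
```

```text
lid [545.5  50.7 143. ]
nozzle [434.5  18.7  60. ]
k [544.6  51.1 229. ]
h [527.7 103.2 203. ]
e [497.7 142.9 193. ]
p [562.5  -3.  164. ]
k-h (np.float64(54.762695506618186), np.float64(1.883718687283876)) p-k (np.float64(56.93389792827917), np.float64(1.8898815755324518)) p-h (np.float64(111.6960633394763), np.float64(1.8868600299234821)) h-e (np.float64(49.8332570318541), np.float64(2.2185668740210605))
yaw 0.31606370312858556 vent 2.2185668740210605
torch [ 609.3 -120.4   74.5]
jar [501.7 228.   31. ]
[ 586.5 -130.1  149. ] [ 580.2 -132.7   10. ]
side knob [array([253.8, 215.2]), array([255.9, 239.4]), array([265.2, 256.5])]
```

{"fn": "jog_arm", "kwargs": {"dp": [[0.02,-0.02,-0.005],[0.04,-0.038,-0.005],[0.04,-0.038,-0.005],[0.04,-0.038,-0.005],[0.04,-0.038,-0.005],[0.04,-0.038,-0.005],[0.04,-0.038,0],[0.04,-0.038,0],[0.04,-0.038,0],[0.02,-0.02,0]], "twist": [0,0,0,0,0,0,0,0,0,0], "jaw": 0}}

```text
time: 2.65
tool_pos: [397.9, -66.4, 256.9]
tcp_rot: [3.141, -0.001, 0.297]
contact_force: [-0.2, -0.5, 0.3]
grip_width: 1.0
finger_force: 0.0
```

```bash
cat >> h.py <<'E'
def delta(px,py,z):
    "tool-axis shift (mm) from the measured pose to a pot-frame point at height z"
    from scipy.spatial.transform import Rotation as Ro
    o=bot.get_obs();T=Ro.from_euler("xyz",o["tcp_rot"]).as_matrix()
    c,s=np.cos(.316),np.sin(.316);X=np.array([545+c*px-s*py,51+s*px+c*py,z])
    q=np.array(o["tool_pos"])-[545,51,0]
    print("pot frame now",np.round([c*q[0]+s*q[1],-s*q[0]+c*q[1],q[2]],1),"rot",np.round(o["tcp_rot"],3),"F",np.round(o["contact_force"],1),"t",o["time"],"d",np.round(T.T@(X-o["tool_pos"]),1))
E
python3 -c "
from h import *
delta(14,104,250)"
```

```text
pot frame now [-176.3  -65.8  256.9] rot [ 3.141e+00 -1.000e-03  2.970e-01] F [-0.2 -0.5  0.3] t 2.65 d [ 187.1 -173.4    7. ]
```

{"fn": "jog_arm", "kwargs": {"dp": [[0.027,-0.025,0],[0.04,-0.037,0],[0.04,-0.037,0],[0.04,-0.037,0],[0.04,-0.037,0],[0,0,0.02],[0,0,0.02],[0,0,0],[0,0,0]], "twist": [0,0,0,0,0,0,0,0,0]}}

```text
time: 3.78
tool_pos: [526.2, 151.2, 217.5]
tcp_rot: [3.141, -0.001, 0.295]
contact_force: [0.3, -0.2, -0.5]
grip_width: 0.7
finger_force: 0.0
```

Run:
```python
from h import *
delta(14,104,186)
cv2.imwrite("pics/s2.png",cv2.resize(bot.capture("side")[130:320,150:390],None,fx=3,fy=3,interpolation=cv2.INTER_CUBIC))
```

```text
pot frame now [ 13.2 101.1 217.5] rot [ 3.141e+00 -1.000e-03  2.950e-01] F [ 0.3 -0.2 -0.5] t 3.775 d [ 0.7 -2.9 31.5]
```

View pics/s2.png

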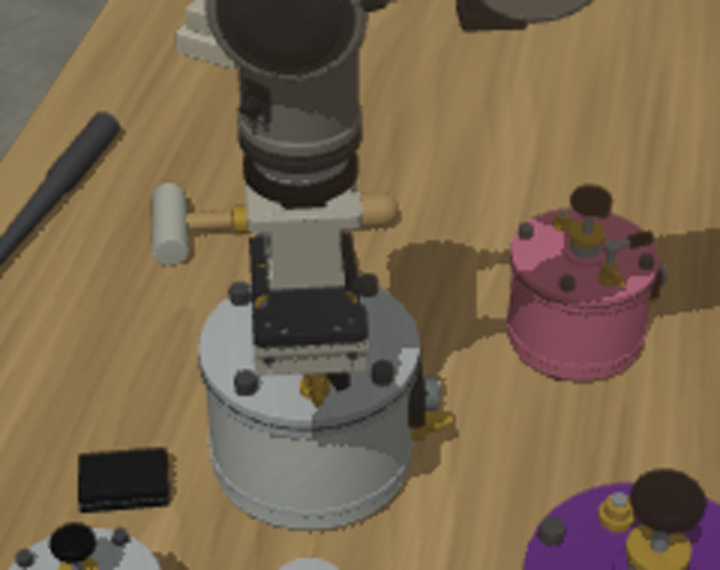

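The gripper body hides the fingers here, and the lever grip just shows at (340,380). I'll lower beside it.

{"fn": "jog_arm", "kwargs": {"dp": [[0.002,-0.003,0.008],[0,0,0.012],[0,0,0.011],[0,0,0],[0,0,0]], "twist": [0,0,0,0,0]}}

```text
time: 4.45
tool_pos: [526.9, 154.7, 185.7]
tcp_rot: [3.141, -0.0, 0.295]
contact_force: [0.8, -0.1, 0.3]
grip_width: 0.5
finger_force: 0.0
```

Run:
```python
from h import *
delta(-10,104,186)
```

```text
pot frame now [ 15.  104.2 185.7] rot [ 3.141 -0.     0.295] F [ 0.8 -0.1  0.3] t 4.45 d [-25.    0.7  -0.3]
```

{"fn": "jog_arm", "kwargs": {"dp": [[-0.008,0,0],[-0.008,0,0],[-0.009,0,0],[-0.008,0.003,0],[-0.007,0.003,0],[-0.006,0.004,0],[-0.004,0.004,0],[-0.002,0.005,0],[0,0,0]], "twist": [0,0,0,0,0,0,0,0,0]}}

```text
time: 5.58
tool_pos: [482.4, 120.9, 185.6]
tcp_rot: [3.141, 0.001, 0.294]
contact_force: [0.6, -0.8, 0.2]
grip_width: 0.5
finger_force: 0.0
```

Run:
```python
from h import *
delta(-38,81,186)
```

```text
pot frame now [-37.7  85.8 185.6] rot [3.141e+00 1.000e-03 2.940e-01] F [ 0.6 -0.8  0.2] t 5.575 d [-0.1  4.9 -0.4]
```

{"fn": "jog_arm", "kwargs": {"dp": [[0,0.002,0],[0,0.002,0],[0,0.002,0],[0,0,0]], "twist": [0,0,0,0]}}

```text
time: 6.08
tool_pos: [483.9, 115.8, 185.5]
tcp_rot: [-3.141, 0.001, 0.295]
contact_force: [-1.8, 2.4, 0.3]
grip_width: 1.0
finger_force: 1.5
```

Run:
```python
from h import *
delta(-38,78,186)
cv2.imwrite("pics/w3.png",bot.capture("wrist"))
```

```text
pot frame now [-37.9  80.6 185.5] rot [-3.141e+00  1.000e-03  2.950e-01] F [-1.8  2.4  0.3] t 6.075 d [-0.   2.6 -0.5]
```

View pics/w3.png

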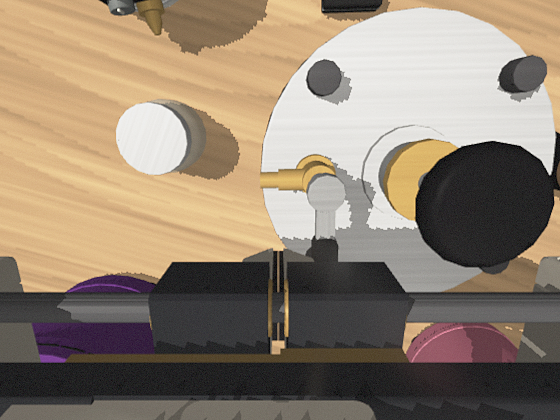

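Wrist view: hinge cap is at (325,192) and the lever neck runs straight down to the grip at (325,245), so it already points almost to the front. I'll press on to the stop.

{"fn": "jog_arm", "kwargs": {"dp": [[0,0.002,0],[0,0.001,0],[0,0,0]], "twist": [0,0,0]}}

```text
time: 6.5
tool_pos: [484.0, 115.3, 185.5]
tcp_rot: [-3.137, 0.001, 0.295]
contact_force: [-4.9, 11.6, 0.8]
grip_width: 0.4
finger_force: 6.8
```

{"fn": "jog_arm", "kwargs": {"dp": [[-0.002,-0.008,0],[0,-0.01,0],[0,0,-0.02],[0,0,-0.03],[0,0,-0.015],[0,0,0]], "twist": [0,0,0,0,0,0]}}

```text
time: 7.25
tool_pos: [478.8, 129.6, 251.8]
tcp_rot: [3.14, -0.003, 0.295]
contact_force: [0.2, -0.3, -0.5]
grip_width: 0.3
finger_force: 0.0
```

Run:
```python
from h import *
im=bot.capture("wrist")
p=[proj("wrist",X) for X in ([527.6,104,200],[544.8,51,229])]
print("hinge/knob predicted px",p)
for d in bot.masks_of("wrist","pump_knob_top")[:2]:
    v,u=np.nonzero(d["pixels"]);print(d["confidence"],d["bbox"],ray("wrist",d["bbox"][0],d["bbox"][1],229))
g=bot.capture("top");cv2.imwrite("pics/w4.png",np.hstack([im,cv2.resize(g[140:240,190:250],(240,400)).copy() if 0 else np.zeros((420,1,3),np.uint8)]))
delta(0,0,240)
```

```text
hinge/knob predicted px [array([336.65421442, 174.08454874]), array([447.36041636, 181.39483401])]
0.63 [440.5, 172.1, 87.2, 83.1] [548.00189162  57.08607404 229.        ]
pot frame now [-39.6  95.5 249.8] rot [3.142e+00 1.000e-03 2.950e-01] F [ 0.1 -0.2  0. ] t 7.4 d [41.6 94.6  9.8]
```

View pics/w4.png

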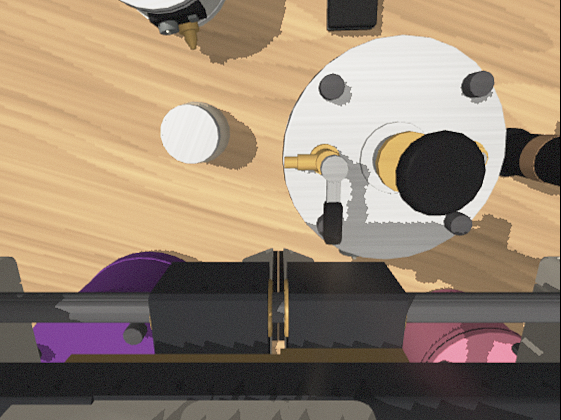

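The lever is shut: its grip points straight to the front, from (334,165) to (333,240). Now to the knob.

{"fn": "jog_arm", "kwargs": {"dp": [[0.01,0.02,0],[0.012,0.028,0],[0.012,0.028,0],[0.008,0.018,0],[0,0,0.01],[0,0,0]], "twist": [0,0,0,0,0,0]}}

```text
time: 8.15
tool_pos: [544.4, 52.1, 239.2]
tcp_rot: [-3.14, 0.003, 0.295]
contact_force: [-0.6, 0.4, 0.5]
grip_width: 0.7
finger_force: 0.0
```

{"fn": "jog_arm", "kwargs": {"dp": [[0,0,0.01],[0,0,0.012],[0,0,0.012],[0,0,0.008],[0,0,0]], "twist": [0,0,0,0,0]}}

```text
time: 8.78
tool_pos: [545.5, 52.4, 199.0]
tcp_rot: [-3.141, -0.001, 0.295]
contact_force: [-1.8, 1.5, 9.2]
grip_width: 0.5
finger_force: 4.7
```

{"fn": "jog_arm", "kwargs": {"dp": [[0,0,0.004],[0,0,0.001],[0,0,0],[0,0,-0.015],[0,0,-0.015],[0,0,-0.012],[0,0,0],[0,0,0]], "twist": [0,0,0,0,0,0,0,0]}}

```text
time: 9.78
tool_pos: [545.2, 51.7, 235.0]
tcp_rot: [-3.141, 0.001, 0.295]
contact_force: [-0.5, 0.2, 0.7]
grip_width: 0.3
finger_force: 0.0
```

{"fn": "jog_arm", "kwargs": {"dp": [[0,0,0.01],[0,0,0.012],[0,0,0.012],[0,0,0.008],[0,0,0],[0,0,0]], "twist": [0,0,0,0,0,0]}}

```text
time: 10.52
tool_pos: [545.9, 51.6, 196.8]
tcp_rot: [3.14, -0.004, 0.295]
contact_force: [-7.2, -1.5, 26.2]
grip_width: 0.4
finger_force: 13.0
```

{"fn": "jog_arm", "kwargs": {"dp": [[0,0,-0.015],[0,0,-0.015],[0,0,-0.01],[0,0,0],[0,0,0],[0,0,0.01],[0,0,0.012],[0,0,0.012],[0,0,0.006],[0,0,0]], "twist": [0,0,0,0,0,0,0,0,0,0]}}

```text
time: 11.78
tool_pos: [546.0, 51.7, 196.8]
tcp_rot: [3.14, -0.004, 0.295]
contact_force: [-7.4, -0.3, 25.5]
grip_width: 0.9
finger_force: 12.9
```

{"fn": "jog_arm", "kwargs": {"dp": [[0,0,-0.015],[0,0,-0.015],[0,0,-0.01],[0,0,0],[0,0,0],[0,0,0.01],[0,0,0.012],[0,0,0.012],[0,0,0.006],[0,0,0]], "twist": [0,0,0,0,0,0,0,0,0,0]}}

```text
time: 13.02
tool_pos: [546.0, 51.7, 196.8]
tcp_rot: [3.14, -0.004, 0.295]
contact_force: [-7.3, 0.3, 26.5]
grip_width: 0.2
finger_force: 13.0
```

{"fn": "jog_arm", "kwargs": {"dp": [[0,0,-0.015],[0,0,-0.015],[0,0,-0.01],[0,0,0],[0,0,0],[0,0,0.01],[0,0,0.012],[0,0,0.012],[0,0,0.006],[0,0,0]], "twist": [0,0,0,0,0,0,0,0,0,0]}}

```text
time: 14.28
tool_pos: [546.0, 51.7, 196.8]
tcp_rot: [3.14, -0.004, 0.295]
contact_force: [-8.1, -0.2, 27.2]
grip_width: 0.5
finger_force: 13.1
```

Five full strokes so far. The most it can take is seven, so I'll do four more for certainty.

{"fn": "jog_arm", "kwargs": {"dp": [[0,0,-0.015],[0,0,-0.015],[0,0,-0.01],[0,0,0],[0,0,0],[0,0,0.01],[0,0,0.012],[0,0,0.012],[0,0,0.006],[0,0,0]], "twist": [0,0,0,0,0,0,0,0,0,0]}}

```text
time: 15.52
tool_pos: [546.0, 51.7, 196.7]
tcp_rot: [3.14, -0.004, 0.295]
contact_force: [-6.8, -1.1, 25.2]
grip_width: 0.4
finger_force: 13.1
```

{"fn": "jog_arm", "kwargs": {"dp": [[0,0,-0.015],[0,0,-0.015],[0,0,-0.01],[0,0,0],[0,0,0],[0,0,0.01],[0,0,0.012],[0,0,0.012],[0,0,0.006],[0,0,0]], "twist": [0,0,0,0,0,0,0,0,0,0]}}

```text
time: 16.77
tool_pos: [546.0, 51.7, 196.8]
tcp_rot: [3.14, -0.004, 0.295]
contact_force: [-7.4, -0.3, 26.4]
grip_width: 0.4
finger_force: 13.1
```

{"fn": "jog_arm", "kwargs": {"dp": [[0,0,-0.015],[0,0,-0.015],[0,0,-0.01],[0,0,0],[0,0,0],[0,0,0.01],[0,0,0.012],[0,0,0.012],[0,0,0.006],[0,0,0]], "twist": [0,0,0,0,0,0,0,0,0,0]}}

```text
time: 18.02
tool_pos: [546.0, 51.7, 196.8]
tcp_rot: [3.14, -0.004, 0.295]
contact_force: [-7.1, -0.4, 25.8]
grip_width: 0.5
finger_force: 13.1
```

{"fn": "jog_arm", "kwargs": {"dp": [[0,0,-0.015],[0,0,-0.015],[0,0,-0.01],[0,0,0],[0,0,0],[0,0,0.01],[0,0,0.012],[0,0,0.012],[0,0,0.006],[0,0,0]], "twist": [0,0,0,0,0,0,0,0,0,0]}}

```text
time: 19.27
tool_pos: [546.0, 51.7, 196.8]
tcp_rot: [3.14, -0.004, 0.295]
contact_force: [-7.6, 0.4, 26.5]
grip_width: 0.5
finger_force: 13.1
```

{"fn": "jog_arm", "kwargs": {"dp": [[0,0,-0.02],[0,0,-0.02],[0,0,-0.025],[0,0,-0.025],[-0.05,0,-0.02],[-0.05,0,0],[-0.05,0,0],[-0.03,0,0],[0,0,0]], "twist": [0,0,0,0,0,0,0,0,0]}}

```text
time: 20.4
tool_pos: [371.7, -0.8, 303.1]
tcp_rot: [-3.141, 0.001, 0.294]
contact_force: [0.8, -1.0, 0.5]
grip_width: 0.5
finger_force: 0.0
```

Run:
```python
from h import *
c,s=np.cos(.316),np.sin(.316)
print(proj("side",[545+56*s,51-56*c,182]),proj("side",[545+56*s,51-56*c,164]))
im=np.hstack([cv2.resize(bot.capture(n)[a:a+130,190:330],None,fx=2.8,fy=2.8,interpolation=cv2.INTER_CUBIC) for n,a in(("top",140),("side",180))])
w=cv2.resize(bot.capture("wrist"),(280,210))
cv2.imwrite("pics/f.png",np.vstack([im,np.pad(w,((0,0),(0,im.shape[1]-280),(0,0)))]));print(im.shape,bot.get_obs()["time"],bot.get_obs()["contact_force"])
```

```text
[251.98719047 215.65328832] [252.11576827 221.30615434]
(364, 784, 3) 20.55 [0.36870114 0.36467571 0.4943039 ]
```

View pics/f.png

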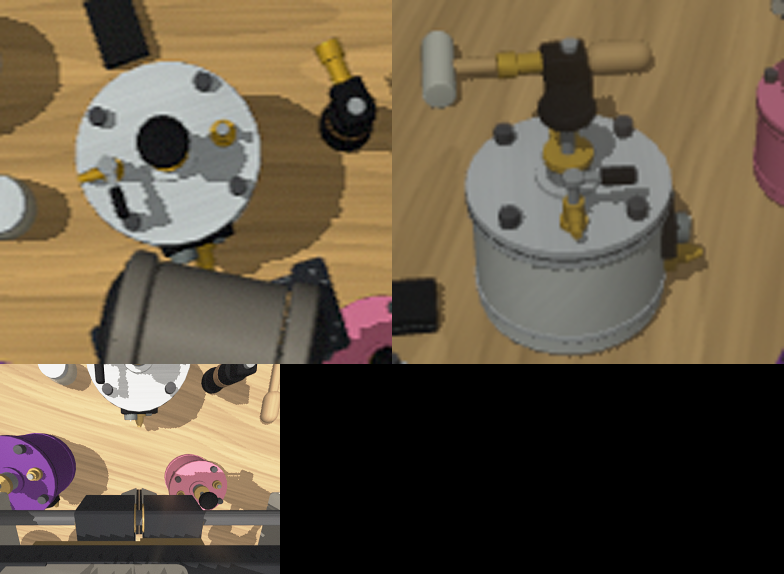

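The lever is shut, the knob is up and the loose things are unmoved. I'll zoom in on the pin next to its earlier picture.

Run:
```python
from h import *
a=cv2.imread("pics/top0.png");b=bot.capture("top")
f=lambda i:cv2.resize(i[172:207,250:290],(400,350),interpolation=cv2.INTER_CUBIC)
cv2.imwrite("pics/g.png",np.hstack([f(a),f(b)]))
```

```text
(no output)
```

View pics/g.png

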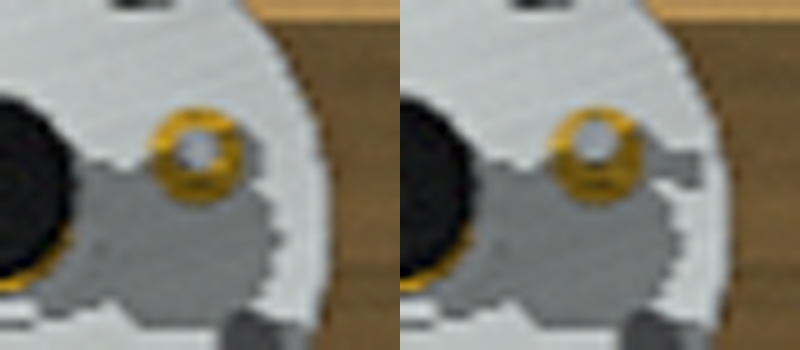

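The pin has moved up at (595,140) and its shadow now reaches (700,165), about 16 mm longer. That fits a pin fully out after nine full strokes.

```bash
python3 -c "
from plant import bot
print(bot.close_job())"
```

```text
the job is handed in; nothing more can be done
None
```

The job is handed in (no verdict was returned): the bleed lever is shut against its stop and the knob, pumped nine full strokes, is back up. By its shadow the pressure pin looks fully out, and nothing else was disturbed.

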